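Set the cast lift three turns up from its end stop

ROBOT

A 7-joint arm with a two-finger parallel gripper is mounted at the origin on a cart in front of the work surface, level with it; the furniture and walls round the work are solid. World frame = base frame: x ahead of the robot, y to its left, z up, the work surface at z = 0. Lengths are in m, angles in rad, forces in N, time in s.
With the tool pointing down it reaches from about 0.4 to 0.85 m from the base axis. Payload 4.4 kg.
Tool frame: the origin (TCP) lies at the very end of the fingers, on their centre line; the grasp point (between the pads) lies 19 mm behind it; z points along the fingers, y is the direction in which the jaws open and shut (so a half turn about z gives the same grasp; the last joint's range is limited). The gripper opens to 94 mm and grips with 3 to 60 N. Pads are 16 mm wide; open, the fingers measure 119 mm over their backs; the gripper's body (75 mm by 177 mm) begins 78 mm behind the grasp point.
Start: joints at [-1.177, 0.628, 0.038, 1.517, -0.027, 0.996, -0.02], TCP at [0.288, 0.583, 0.185] pointing down, gripper open.
Joint ranges: [-3.06, 3.06], [-0.37, 2.12], [-1.25, 1.32], [0.18, 2.47], [-1.1, 4.24], [0.23, 1.98], [-2.94, 2.94]. Speed limits (rad/s): [2.57, 2.57, 3.14, 3.14, 3.14, 3.14, 3.14].

INTERFACE

Orientations are given as a unit quaternion [w, x, y, z].
In Python, from plant import * gives the robot as it stands.
- The arm moves only by the shell command python3 -m jog 'ROWS' [OPENING] [FORCE]. ROWS is JSON, a list of rows, each a list of 2 entries, a list of its own where there are three numbers: the shift along the tool's x, y, z scaled (see below), then the turn, a rotation vector about the tool's x, y, z scaled (see below). In form: [[[tx, ty, tz], [wx, wy, wz]], ...]. A call has 1 to 12 rows; each row is the pose to reach, as a shift and turn from the pose commanded when the call began, along the tool's axes at that moment; what a row does not reach only later rows make up. The controller multiplies each number of a shift by 0.1 m and each number of a turn by pi/4 rad. A row lasts 1/10 s, in which the tool goes at most 50 mm and 8.59 degrees, less where a joint would pass 70% of its speed; a pose out of reach is approached as far as the arm can. A call with a number of a shift or a turn outside -1 to 1 is refused whole. A call with a gripper value outside its range is refused whole. OPENING is the opening, from -1 (shut) to 1 (fully open), set as the call begins (- or left out, the last holds). The fingers move at their own pace and stop on an object; FORCE is the grip in N (left out, the last holds). Time passes only in rows, so rows that repeat a pose let the fingers close. It gives the time, the measured TCP pose, the force and the opening at its end, in the units of the state.
- get_obs(): the state, without advancing time (a new reading comes with each control period).
- read_camera(name): name is "side" or "top"; returns a dict with "color" (400x640x3 uint8, red, green, blue), "depth" (400x640 float32, m along the optical axis (not along the pixel's ray), 0 where there is no reading), "K" (3x3 intrinsics, pixels), "dist" ([k1, k2, p1, p2, k3] as OpenCV has them; the pictures are not rectified), "view" (4x4, takes a point from world to camera coordinates). Camera axes: x right, y up, looking along -z (the intrinsics and any distortion apply to the point x, -y, -z); pixel columns grow to the right and rows downward; lengths in m; the calibration is good to about 2 mm. A picture is of the moment at which its call begins.
- close_job(): hands the job in, once; it reports no verdict.
The state is a dict: "t": time; "joint_pos": joint angles; "qd": joint speeds; "tau": joint torques, N m; "ee_pos": TCP position; "ee_rot": TCP orientation; "ft_force": force on the tool from outside, world axes, zero at the start; "wrist_torque": the same for the moment, N m; "opening": finger opening in m.
Only numpy, scipy, OpenCV 4.12 (cv2) and the standard library are available. Lean on these libraries where they do the work, as an engineer would, in place of code of your own. Each camera call takes 0.05 s, during which the arm holds its last target.

TASK

Set the cast lift: crank it counter-clockwise, seen from above, until you feel its end stop and it is pressed firmly home there, without forcing it, then crank it clockwise exactly three full turns from that stop. No dial shows the count. Then throw the red lock lever fully over to the far side, let go, and leave the other things on the bench as they are.

Things in the scene. Friction and masses are not known exactly. Their poses are not given: they have to be found in the camera images.
- stand: Cast height stand, fixed to the bench: grey plate 140 x 370 x 14 mm; green gearbox (105 x 105, top at 64 mm) with the crank, vertical axis at x = 0, y = -30 mm; to its left (y = 115 mm) a lift table with a clamped yellow cast and a 160 mm scribing post; at its right (y = -155 mm) a red lock lever. Origin on the bench under the plate; x to its far side, y to its left, z up.
- crank: Steel crank; origin on its axis 70 mm up, x along the arm to the handle, z up. Clockwise from above raises the table 3 mm a turn; counter-clockwise ends at an unmarked stop inside, 0.4 to 1.2 turns from the start; over five turns are free. Turning takes about 3 N at the handle; its sprung hub gives 1 mm per 5 N at the handle. Pressed firmly home is 8 to 22 N; over 25 N strains it. It stays where left.
- crank_knob (a point): Point on the axis of the upright black crank handle, 111 mm above the bench. The handle is round, 20 mm across, spins freely on its pin and reaches from 83 to 129 mm above the bench; the steel arm below it tops out at 83 mm. The point is 45 mm from the crank axis.
- lift_table (a point): Centre of the upper face of the aluminium lift table, 92 mm across; it only rises and falls, 3 mm a turn of the crank. Nothing needs to touch it.
- lock (a joint): Red lock lever at the right end of the stand, rad: about 0 leaning to the near side of the stand (-x), 1.0 fully thrown to the far side (+x). It stays where it is left; a push of a few newtons near its tip throws it.
- lock_tip (a point): Centre of the red ball, 26 mm across, at the tip of the lock lever. It swings on a 55 mm radius about a level pivot along the stand's y, 36 mm above the bench; 84 mm above the bench at either end of its swing, 26 mm to either side of the pivot.
- jar_blue: Bystander: white jar with a blue cap, 48 mm across, 62 mm high; origin under it. Leave it alone.
- dropper_1: Bystander: brown dropper bottle, 33 mm across, 102 mm high; origin under it. Leave it alone.
- wax_block_1: Bystander: red wax block 32 x 68 x 11 mm; origin under it. Leave it alone.

How it is judged:
On the way, in this order (a step that is already met when the one before it is completed fails the run):
1. the crank is turned back firmly onto its end stop (the sprung hub wound 1.5 to 4.7 mm at the handle, 8 to 23 N) (x of crank_knob in the frame of stand above 0.03 m and y of crank_knob in the frame of stand between -0.0285 and -0.0253 m and z of lift_table in the frame of stand between 0.0432 and 0.0448 m), for 0.1 s.
2. the crank stands three full turns clockwise from the stop (x of crank_knob in the frame of stand above 0.03 m and y of crank_knob in the frame of stand between -0.0454 and -0.0146 m and z of lift_table in the frame of stand between 0.0522 and 0.0538 m), for 0.1 s.
3. the lock lever is thrown over (value of joint lock above 0.85 rad), for 0.1 s.
At the end, for the whole second after the job is handed in: The crank rests three full turns clockwise from its end stop, within about 20 degrees, with the lift table 9 mm (within 0.8 mm) above its lowest height, and the lock lever is thrown past 0.85 of its 1.0 rad (all of step 2 and value of joint lock above 0.85 rad); the robot touches nothing.
It fails at once if the end stop is strained (the sprung hub wound more than 5.3 mm at the handle against it, about 26 N) (x of crank_knob in the frame of stand above 0.03 m and y of crank_knob in the frame of stand above -0.0247 m and z of lift_table in the frame of stand below 0.0443 m).
It fails at once if the jar, the bottle or the wax block is shifted (distance of any of jar_blue, dropper_1, wax_block_1 from where it was at the start of the episode above 0.02 m).
It also fails if it takes over 72 s, if anything falls off the work surface, if the arm or the gripper's body presses on something with over 40 N, if the wrist force passes 120 N, or if a joint passes its speed limit or range.

## Working session

There is one attempt and no reset: what is moved stays moved. The work goes in short steps, Python scripts to look and compute and a shell command to move; the robot and the scene stay as the last step left them, time stands still between calls to the robot, and variables do not carry over. Pictures are saved under pics/ and viewed, and the job is handed in when it is done.

```bash
ls; mkdir -p pics; python3 - <<'E'
from plant import *
import cv2
o=get_obs(); print(o)
for n in("side","top"):
    r=read_camera(n); cv2.imwrite(f"pics/a_{n}.png",r["color"][:,:,::-1]); print(n,r["K"],r["dist"],r["view"])
E
```

```text
pics
{'t': 0.0, 'joint_pos': array([-1.17683452,  0.62931129,  0.0384239 ,  1.51832044, -0.02699165,
        0.99632693, -0.01998836]), 'qd': array([-2.60670741e-04, -1.19358214e-03,  1.07151126e-03,  1.18012280e-03,
        1.22716094e-03, -2.88753345e-05,  1.63733631e-03]), 'tau': array([-4.53050925e-04, -5.49722743e+01,  1.14309613e+00, -1.86642480e+01,
       -5.23305160e-02,  2.37040868e-02,  1.43667144e-04]), 'ee_pos': array([0.28808712, 0.58189989, 0.18389164]), 'ee_rot': array([-2.01746041e-04,  2.27845948e-01,  9.73696754e-01, -9.02008324e-04]), 'ft_force': array([-0.63569603,  0.12470089,  1.12813774]), 'wrist_torque': array([-0.01929572,  0.02208998,  0.0088347 ]), 'opening': 0.09403753176620913}
side [[444.73886993   0.         320.38082014]
 [  0.         444.73886993 199.02634547]
 [  0.           0.           1.        ]] [0.03368413 0.         0.         0.         0.        ] [[-0.86122689 -0.5081189   0.01017002  0.63573998]
 [ 0.19433188 -0.31075705  0.93041129 -0.11961346]
 [-0.46959916  0.80327158  0.36637603 -1.3027621 ]
 [ 0.          0.          0.          1.        ]]
top [[381.59376681   0.         315.88637853]
 [  0.         381.59376681 196.85126148]
 [  0.           0.           1.        ]] [-0.08231452  0.          0.          0.          0.        ] [[ 0.01548093 -0.99957138  0.02484733  0.22947787]
 [ 0.98947776  0.01889039  0.14344657 -0.59764602]
 [-0.14385446  0.0223652   0.98934609 -0.96810256]
 [ 0.          0.          0.          1.        ]]
```

View pics/a_side.png

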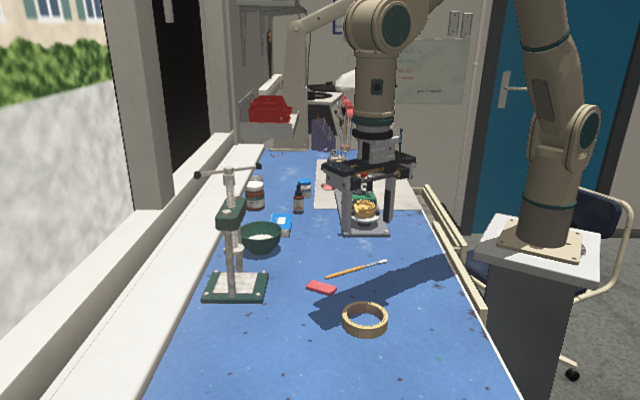

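View pics/a_top.png

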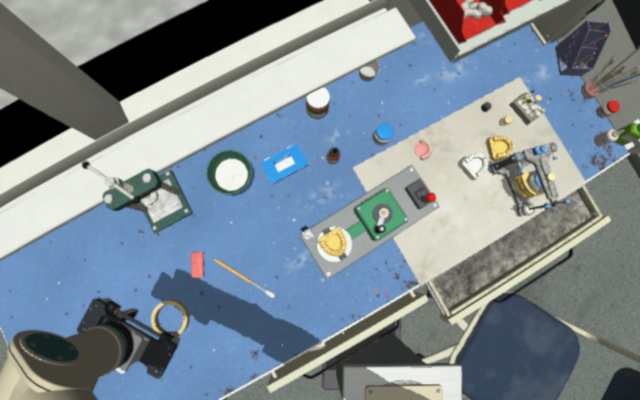

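```bash
cat > h.py <<'E'
from plant import *
import cv2, numpy as np
def ray(r,u,v):
    p=cv2.undistortPoints(np.array([[[u,v]]],float),r["K"],np.array(r["dist"]))[0,0]
    V=r["view"]; R=V[:3,:3]; t=V[:3,3]
    return -R.T@t, R.T@np.array([p[0],-p[1],-1.])
def onz(r,u,v,z):
    c,d=ray(r,u,v); return c+d*(z-c[2])/d[2]
def proj(r,P):
    V=r["view"]; c=V[:3,:3]@np.asarray(P)+V[:3,3]
    return cv2.projectPoints(np.array([[c[0],-c[1],-c[2]]]),np.zeros(3),np.zeros(3),r["K"],np.array(r["dist"]))[0].ravel()
def crop(r,u0,u1,v0,v1,s,name):
    im=r["color"][v0:v1,u0:u1,::-1]; cv2.imwrite(name,cv2.resize(im,None,fx=s,fy=s,interpolation=cv2.INTER_CUBIC))
E
python3 - <<'E'
from h import *
r=read_camera("top"); crop(r,290,450,155,285,5,"pics/b_top.png")
r=read_camera("side"); crop(r,300,440,140,250,5,"pics/b_side.png")
E
```

```text
(no output)
```

View pics/b_top.png

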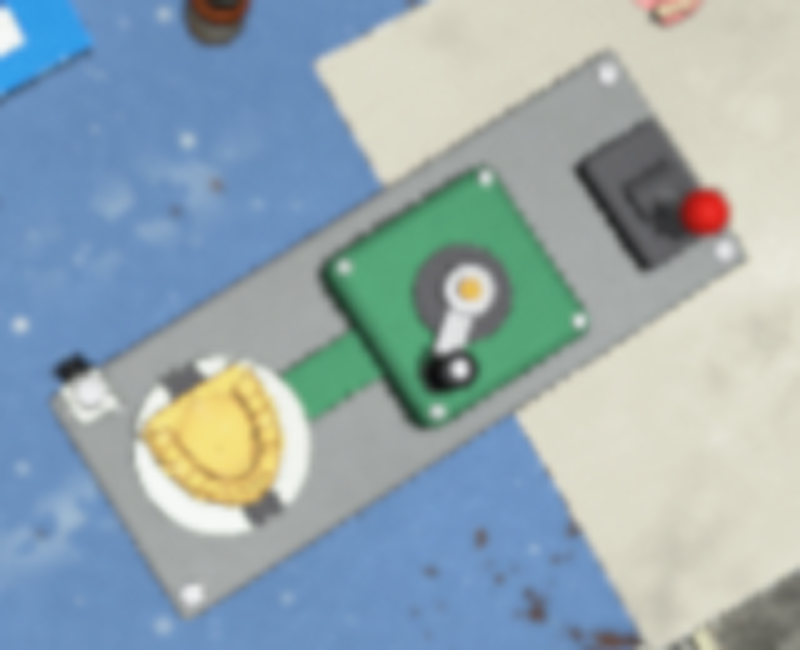

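View pics/b_side.png

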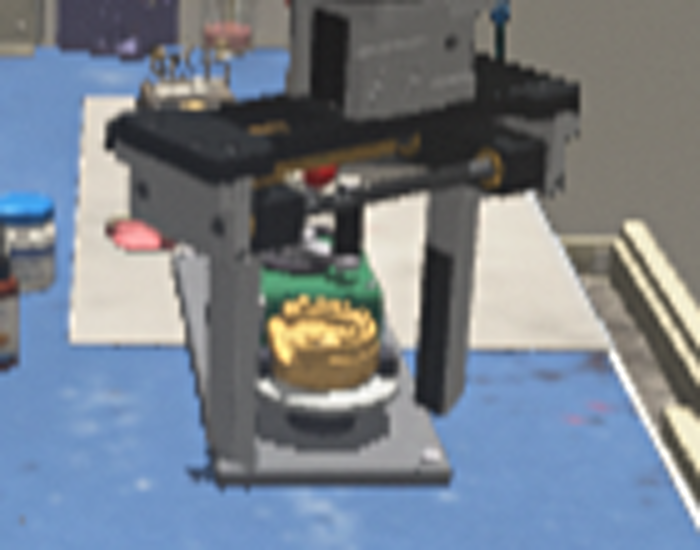

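```bash
cat >> h.py <<'E'
def cp(a,b): return 290+(a+.5)/5-.5,155+(b+.5)/5-.5
def fit(S,W):
    S=np.array(S);W=np.array(W);a=S-S.mean(0);b=W-W.mean(0)
    th=np.arctan2((a[:,0]*b[:,1]-a[:,1]*b[:,0]).sum(),(a*b).sum())
    R=np.array([[np.cos(th),-np.sin(th)],[np.sin(th),np.cos(th)]])
    t=W.mean(0)-R@S.mean(0); return th,R,t,W-(S@R.T+t)
E
python3 - <<'E'
from h import *
r=read_camera("top")
C=[(52,402),(608,48),(746,256),(188,617)]
W=[onz(r,*cp(*c),.014)[:2] for c in C]
S=[(.07,.185),(.07,-.185),(-.07,-.185),(-.07,.185)]
th,R,t,res=fit(S,W); print(th,np.degrees(th),t,res)
G=[(325,268),(487,168),(588,322),(425,428)]
S2=[(.0525,.0225),(.0525,-.0825),(-.0525,-.0825),(-.0525,.0225)]
W2=[onz(r,*cp(*c),.064)[:2] for c in G]
print(fit(S2,W2))
hsv=cv2.cvtColor(r["color"],cv2.COLOR_RGB2HSV)
# knob top, axis, ball
for nm,c,z in (("knobtop",(458,369),.129),("axis",(470,289),.09),("ball",(705,212),.084)):
    w=onz(r,*cp(*c),z)[:2]; print(nm,w,R.T@(w-t))
for s in ((0,-.03,.129),(-.026,-.155,.084),(0,.115,.06)):
    w=np.r_[R@np.array(s[:2])+t,s[2]]; p=proj(r,w); print(s,w,(p-[290,155])*5)
E
```

```text
0.5788912325126745 33.16802442010267 [0.53701844 0.09061156] [[-0.00082885 -0.00371614]
 [-0.00265382  0.00154317]
 [-0.00063209  0.00342456]
 [ 0.00411475 -0.00125159]]
(np.float64(0.5716819455556335), array([[ 0.84099215, -0.54104732],
       [ 0.54104732,  0.84099215]]), array([0.53297609, 0.09698008]), array([[-0.00246522, -0.00424735],
       [-0.00529377, -0.000821  ],
       [ 0.00330965,  0.0040242 ],
       [ 0.00444934,  0.00104414]]))
knobtop [0.50729939 0.08407942] [-0.02845063  0.01079132]
axis [0.55011425 0.07003965] [-0.00029271 -0.02438478]
ball [ 0.59246029 -0.05353472] [-0.03245318 -0.15099251]
(0, -0.03, 0.129) [0.55343133 0.06549946 0.129     ] [493.38953963 271.98550576]
(-0.026, -0.155, 0.084) [ 0.60005453 -0.05335876  0.084     ] [702.253378   195.36144893]
(0, 0.115, 0.06) [0.47410238 0.18687458 0.06      ] [230.32804923 437.23108761]
```

```bash
cat >> h.py <<'E'
def cloud(r):
    h,w=r["depth"].shape
    uv=np.stack(np.meshgrid(np.arange(w),np.arange(h)),-1).reshape(-1,1,2).astype(float)
    p=cv2.undistortPoints(uv,r["K"],np.array(r["dist"])).reshape(h,w,2)
    d=r["depth"]; P=np.stack([p[...,0]*d,-p[...,1]*d,-d],-1)
    V=r["view"]; P=(P-V[:3,3])@V[:3,:3]; P[d==0]=np.nan; return P
E
python3 - <<'E'
from h import *
r=read_camera("top"); P=cloud(r)
hsv=cv2.cvtColor(r["color"],cv2.COLOR_RGB2HSV); H,S,V=[hsv[...,i].astype(int) for i in range(3)]
box=np.zeros(H.shape,bool); box[155:285,290:450]=1
g=box&(H>60)&(H<90)&(S>90)
red=box&((H<8)|(H>172))&(S>150); 
for n,m in(("green",g),("red",red)):
    q=P[m]; print(n,m.sum(),np.nanpercentile(q,[1,10,50,90,99],axis=0).round(4).tolist())
gt=g&(P[...,2]>.055)&(P[...,2]<.072)
k,_=cv2.findContours(gt.astype(np.uint8),cv2.RETR_EXTERNAL,cv2.CHAIN_APPROX_NONE); k=max(k,key=cv2.contourArea)
rr=cv2.minAreaRect(np.array([P[b,a,:2]*1000 for a,b in k[:,0]],np.float32)); print("green rect",rr)
# points on plane z=.064 via rays
rr=cv2.minAreaRect(np.array([onz(r,a,b,.064)[:2]*1000 for a,b in k[:,0]],np.float32)); print("green ray rect",rr)
# high things in box
for zlo,zhi in((.1,.14),(.14,.2)):
    m=box&(P[...,2]>zlo)&(P[...,2]<zhi); print(zlo,m.sum(),np.nanmedian(P[m],0), np.argwhere(m).mean(0)[::-1])
bench=P[260:280,300:320].reshape(-1,3); print("bench z",np.nanmedian(bench[:,2]))
pl=box&(np.abs(P[...,2]-.014)<.005)&(S<40)
k,_=cv2.findContours(pl.astype(np.uint8),cv2.RETR_EXTERNAL,cv2.CHAIN_APPROX_NONE); k=max(k,key=cv2.contourArea)
print("plate",cv2.minAreaRect(np.array([P[b,a,:2]*1000 for a,b in k[:,0]],np.float32)))
E
```

```text
green 1241 [[0.4919, 0.0142, 0.029], [0.5046, 0.0308, 0.0329], [0.5427, 0.0891, 0.063], [0.5886, 0.1273, 0.0658], [0.606, 0.148, 0.0693]]
red 64 [[0.5813, -0.0585, 0.0407], [0.5834, -0.0563, 0.0877], [0.5905, -0.0487, 0.0954], [0.5982, -0.0423, 0.0993], [0.6012, -0.0408, 0.1011]]
green rect ((549.23046875, 71.34223175048828), (100.64617156982422, 101.79257202148438), 32.986427307128906)
green ray rect ((548.9232788085938, 72.33627319335938), (100.61039733886719, 102.32817077636719), 33.549495697021484)
0.1 152 [0.50353898 0.24945595 0.11699993] [341.33552632 229.94078947]
0.14 31 [0.49197173 0.26152798 0.16173483] [307.19354839 232.77419355]
bench z -0.00014065948212895542
plate ((537.834716796875, 90.92973327636719), (140.79054260253906, 368.558837890625), 32.62784957885742)
```

```bash
cat >> h.py <<'E'
from scipy.spatial.transform import Rotation as Ro
def to(pos,yaw_y=None):
    """print shift/turn (jog units) from measured pose to world pos and tool-down with tool y at yaw_y deg"""
    o=get_obs(); q=o["ee_rot"]; R=Ro.from_quat([q[1],q[2],q[3],q[0]])
    s=R.inv().apply(np.array(pos)-o["ee_pos"])/.1
    print("t",round(o["t"],2),"pos",o["ee_pos"].round(4),"yaw",np.degrees(np.arctan2(*R.apply([0,1,0])[1::-1])).round(2),"F",o["ft_force"].round(1))
    print("shift",s.round(3))
    if yaw_y is not None:
        a=np.radians(yaw_y); y=np.array([np.cos(a),np.sin(a),0]); z=np.array([0,0,-1.]); x=np.cross(y,z)
        T=Ro.from_matrix(np.stack([x,y,z],1)); print("turn",((R.inv()*T).as_rotvec()/(np.pi/4)).round(3))
E
python3 - <<'E'
from h import *
r=read_camera("top"); P=cloud(r)
c=-r["view"][:3,:3].T@r["view"][:3,3];print("cam",c)
m=np.zeros(P.shape[:2],bool); m[210:240,370:395]=1
m&=(P[...,2]>.11); print(m.sum(),np.nanmean(P[m],0),np.argwhere(m)[:,::-1].tolist())
print(P[226:233,376:386,2].round(3))
to((0.42,0.3,0.3),-57)
E
```

```text
cam [0.44853904 0.26232109 1.03781684]
66 [0.50737235 0.08555684 0.12647917] [[378, 225], [379, 225], [380, 225], [381, 225], [382, 225], [383, 225], [377, 226], [378, 226], [379, 226], [380, 226], [381, 226], [382, 226], [383, 226], [384, 226], [376, 227], [377, 227], [378, 227], [379, 227], [380, 227], [381, 227], [382, 227], [383, 227], [384, 227], [385, 227], [376, 228], [377, 228], [378, 228], [379, 228], [380, 228], [381, 228], [382, 228], [383, 228], [384, 228], [385, 228], [376, 229], [377, 229], [378, 229], [379, 229], [380, 229], [381, 229], [382, 229], [383, 229], [384, 229], [385, 229], [376, 230], [377, 230], [378, 230], [379, 230], [380, 230], [381, 230], [382, 230], [383, 230], [384, 230], [377, 231], [378, 231], [379, 231], [380, 231], [381, 231], [382, 231], [383, 231], [384, 231], [378, 232], [379, 232], [380, 232], [381, 232], [382, 232]]
[[0.102 0.118 0.131 0.127 0.132 0.128 0.126 0.131 0.129 0.063]
 [0.111 0.128 0.13  0.125 0.129 0.129 0.129 0.131 0.13  0.128]
 [0.111 0.128 0.13  0.129 0.131 0.13  0.126 0.125 0.129 0.129]
 [0.111 0.124 0.129 0.129 0.128 0.13  0.13  0.129 0.13  0.127]
 [0.111 0.121 0.128 0.132 0.128 0.128 0.13  0.129 0.129 0.064]
 [0.104 0.115 0.126 0.127 0.128 0.127 0.13  0.128 0.126 0.064]
 [0.092 0.102 0.111 0.119 0.126 0.127 0.128 0.065 0.062 0.064]]
t 0.35 pos [0.2883 0.5824 0.1846] yaw 63.66 F [-0.   0.1  0. ]
shift [-2.433 -1.947 -1.154]
turn [-0.000e+00  1.000e-03  2.681e+00]
```

```bash
python3 - <<'E'
from h import *
r=read_camera("top"); P=cloud(r)
for n,c,z in(("disc",(463,291),.068),("hub",(469,289),.09)):
    u,v=cp(*c); w=onz(r,u,v,z); print(n,w,"depthz",P[round(v),round(u)])
t=np.array([.5378,.0909]);a=np.radians(32.8);R=np.array([[np.cos(a),-np.sin(a)],[np.sin(a),np.cos(a)]])
print("axis exp",R@[0,-.03]+t)
print(P[205:222,378:392,2].round(3))
E
python3 -m jog '[[[-0.2,-0.2,-0.2],[0,0,0.1]],[[-0.4,-0.4,-0.4],[0,0,0.25]],[[-0.6,-0.6,-0.6],[0,0,0.4]],[[-0.8,-0.8,-0.8],[0,0,0.55]],[[-1,-1,-1],[0,0,0.7]],[[-1,-1,-1],[0,0,0.85]],[[-1,-1,-1],[0,0,1]]]' -0.1 20
```

```text
disc [0.55137682 0.06922099 0.068     ] depthz [0.54870792 0.07377886 0.08831729]
hub [0.55010569 0.07054737 0.09      ] depthz [0.55112954 0.07149757 0.0897204 ]
axis exp [0.55405125 0.065683  ]
[[0.071 0.07  0.07  0.068 0.069 0.072 0.069 0.071 0.066 0.069 0.067 0.064
  0.061 0.063]
 [0.069 0.066 0.069 0.07  0.07  0.07  0.068 0.071 0.067 0.068 0.073 0.069
  0.06  0.065]
 [0.069 0.071 0.07  0.069 0.072 0.068 0.071 0.072 0.069 0.07  0.07  0.072
  0.063 0.063]
 [0.07  0.067 0.069 0.085 0.085 0.086 0.088 0.086 0.066 0.07  0.068 0.067
  0.07  0.065]
 [0.07  0.079 0.085 0.087 0.088 0.084 0.086 0.089 0.086 0.069 0.069 0.071
  0.071 0.072]
 [0.07  0.083 0.088 0.085 0.085 0.09  0.086 0.086 0.085 0.086 0.07  0.07
  0.067 0.07 ]
 [0.081 0.086 0.086 0.084 0.085 0.09  0.091 0.088 0.082 0.087 0.073 0.072
  0.07  0.07 ]
 [0.081 0.086 0.085 0.087 0.086 0.09  0.089 0.092 0.086 0.086 0.088 0.067
  0.069 0.068]
 [0.081 0.086 0.088 0.086 0.088 0.089 0.089 0.09  0.086 0.083 0.084 0.07
  0.071 0.069]
 [0.08  0.084 0.085 0.083 0.087 0.09  0.089 0.085 0.085 0.086 0.067 0.07
  0.071 0.071]
 [0.073 0.081 0.086 0.084 0.085 0.085 0.087 0.083 0.083 0.089 0.069 0.07
  0.07  0.073]
 [0.071 0.082 0.087 0.087 0.085 0.085 0.09  0.087 0.085 0.071 0.069 0.069
  0.07  0.067]
 [0.072 0.077 0.082 0.083 0.086 0.082 0.086 0.071 0.069 0.067 0.066 0.072
  0.07  0.068]
 [0.077 0.086 0.078 0.083 0.08  0.08  0.07  0.072 0.072 0.069 0.071 0.071
  0.068 0.065]
 [0.081 0.08  0.082 0.079 0.082 0.084 0.072 0.069 0.07  0.069 0.069 0.069
  0.07  0.062]
 [0.08  0.083 0.082 0.082 0.079 0.08  0.069 0.07  0.067 0.068 0.07  0.07
  0.063 0.064]
 [0.079 0.082 0.083 0.082 0.08  0.081 0.069 0.071 0.07  0.072 0.068 0.063
  0.066 0.063]]
t: 1.1
ee_pos: [0.3346, 0.4479, 0.2861]
ee_rot: [-0.0, 0.586, 0.81, 0.001]
ft_force: [-0.5, -0.0, -0.6]
opening: 0.0433
```

```bash
python3 - <<'E'
from h import *
to((0.508,0.085,0.2),-57)
E
```

```text
t 1.1 pos [0.3346 0.4479 0.2861] yaw 18.26 F [-0.5 -0.  -0.6]
shift [-3.991  0.508  0.855]
turn [ 0.    -0.003  1.672]
```

```bash
python3 -m jog '[[[-0.35,0.05,0],[0,0,0.15]],[[-0.7,0.1,0],[0,0,0.3]],[[-1,0.13,0],[0,0,0.45]],[[-1,0.13,0],[0,0,0.6]],[[-1,0.13,0],[0,0,0.7]]]'; python3 - <<'E'
from h import *
to((0.508,0.085,0.2),-57)
E
```

```text
t: 1.6
ee_pos: [0.3786, 0.3569, 0.2852]
ee_rot: [-0.0, 0.784, 0.621, 0.0]
ft_force: [-0.4, 0.9, -0.5]
opening: 0.0424
t 1.6 pos [0.3786 0.3569 0.2852] yaw -13.22 F [-0.4  0.9 -0.5]
shift [-2.351  1.881  0.85 ]
turn [-0.    -0.001  0.973]
```

```bash
python3 -m jog '[[[-0.25,0.2,0],[0,0,0.15]],[[-0.5,0.4,0],[0,0,0.3]],[[-0.75,0.6,0],[0,0,0.45]],[[-1,0.8,0],[0,0,0.6]],[[-1,0.8,0],[0,0,0.75]],[[-1,0.8,0],[0,0,0.9]],[[-1,0.8,0],[0,0,0.97]]]'; python3 - <<'E'
from h import *
to((0.508,0.085,0.2),-57)
r=read_camera("side"); crop(r,300,440,140,250,5,"pics/c_side.png")
E
```

```text
t: 2.3
ee_pos: [0.4338, 0.2424, 0.2849]
ee_rot: [-0.0, 0.958, 0.286, 0.0]
ft_force: [0.0, -0.1, -0.5]
opening: 0.0423
t 2.3 pos [0.4338 0.2424 0.2849] yaw -56.74 F [ 0.  -0.1 -0.5]
shift [-0.243  1.724  0.849]
turn [-0.    -0.     0.006]
```

View pics/c_side.png

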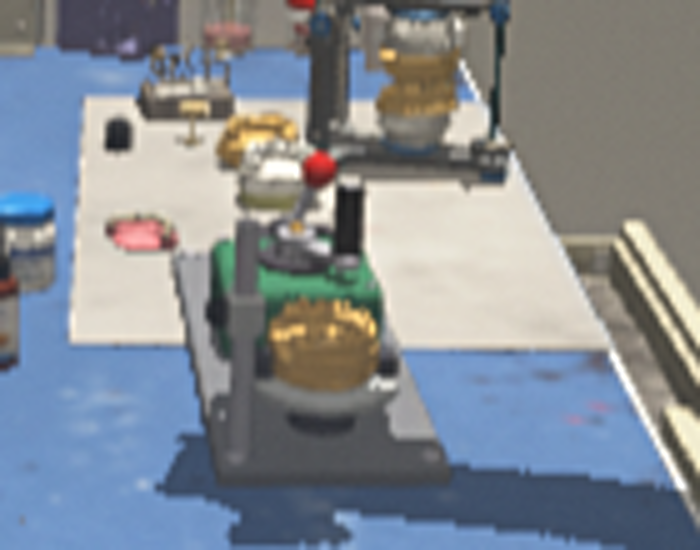

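```bash
cat >>h.py <<'E'
def tri(r1,p1,r2,p2):
    a,d=ray(r1,*p1); b,e=ray(r2,*p2)
    s=np.linalg.lstsq(np.stack([d,-e],1),b-a,rcond=None)[0]
    A=a+d*s[0];B=b+e*s[1]; return (A+B)/2,np.linalg.norm(A-B)
E
python3 - <<'E'
from h import *
s=read_camera("side");t=read_camera("top")
sp=lambda a,b:(300+(a+.5)/5-.5,140+(b+.5)/5-.5)
for n,a,b in(("knobtop",(458,369),(349,183)),("hub screw",(470,289),(298,228)),("ball",(705,212),(318,168)),):
    print(n,tri(t,cp(*a),s,sp(*b)))
crop(t,290,450,155,285,5,"pics/c_top.png")
Q=cloud(s)
for n,z,p in(("knob mid",.106,(347,222)),):
    print(n,onz(s,*sp(*p),z))
E
```

```text
knobtop (array([0.50742438, 0.08420897, 0.1293234 ]), np.float64(0.00032030346698832423))
hub screw (array([0.54993425, 0.06895102, 0.08600755]), np.float64(0.001337308627216862))
ball (array([ 0.59222102, -0.05261642,  0.08656811]), np.float64(0.0003260656504690419))
knob mid [0.5038681  0.09255555 0.106     ]
```

View pics/c_top.png

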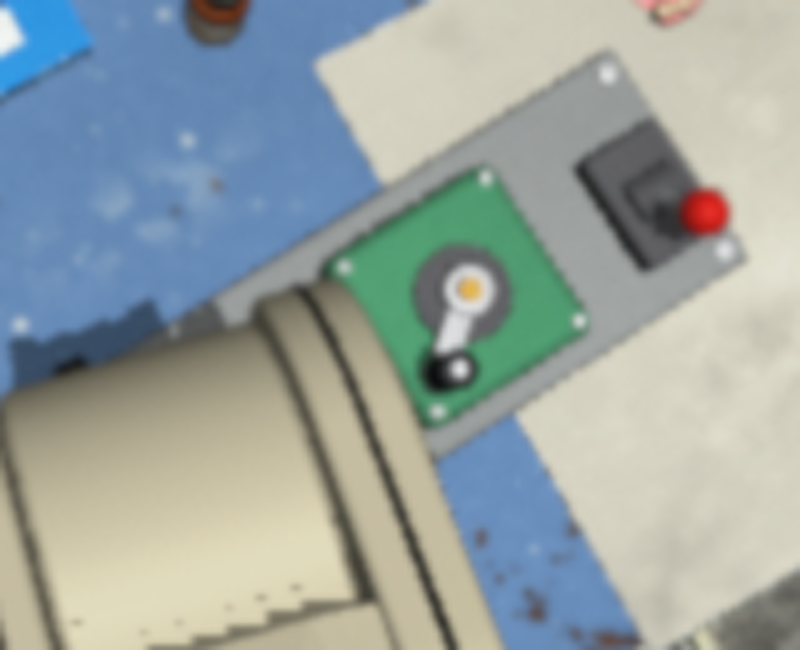

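```bash
python3 -m jog '[[[-0.08,0.33,0],[0,0,0]],[[-0.16,0.66,0],[0,0,0]],[[-0.2,1,0],[0,0,0]],[[-0.2,1,0.2],[0,0,0]]]'; python3 - <<'E'
from h import *
to((0.5074,0.0842,0.16),-57)
E
```

```text
t: 2.85
ee_pos: [0.4762, 0.1435, 0.2671]
ee_rot: [0.001, 0.958, 0.286, 0.003]
ft_force: [0.1, -0.3, 0.1]
opening: 0.0425
t 2.85 pos [0.4762 0.1435 0.2671] yaw -56.81 F [ 0.1 -0.3  0.1]
shift [-0.07   0.663  1.073]
turn [ 0.005 -0.008  0.004]
```

```bash
python3 -m jog '[[[-0.035,0.33,0.2],[0,0,0]],[[-0.07,0.67,0.5],[0,0,0]],[[-0.07,0.67,0.9],[0,0,0]],[[-0.07,0.67,1],[0,0,0]],[[-0.07,0.67,1],[0,0,0]]]'; python3 - <<'E'
from h import *
to((0.5074,0.0842,0.090),-57)
r=read_camera("side"); crop(r,300,440,130,240,5,"pics/d_side.png")
E
```

```text
t: 3.35
ee_pos: [0.5022, 0.0889, 0.1638]
ee_rot: [-0.0, 0.957, 0.289, -0.002]
ft_force: [-1.3, -0.2, 1.1]
opening: 0.0424
t 3.35 pos [0.5022 0.0889 0.1638] yaw -56.42 F [-1.3 -0.2  1.1]
shift [0.02  0.07  0.737]
turn [-0.002  0.004  0.013]
```

View pics/d_side.png

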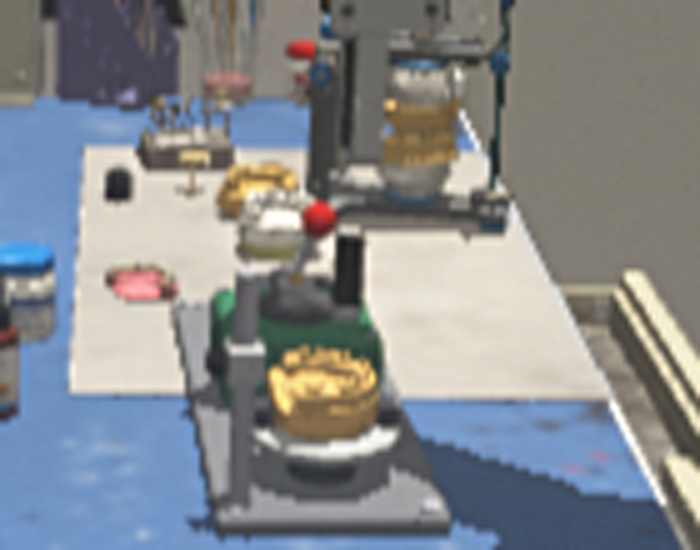

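```bash
python3 - <<'E'
from h import *
r=read_camera("side"); o=get_obs(); p=o["ee_pos"]; j=np.array([np.cos(np.radians(-56.5)),np.sin(np.radians(-56.5)),0])*.021
f=lambda P:((proj(r,P)-[300,130])*5).round()
print(f(p),f(p+j),f(p-j),"knob",f((.5074,.0842,.129)))
crop(r,340,400,100,190,6,"pics/d2.png")
E
python3 -m jog '[[[0.02,0.07,0.25],[0,0,0]],[[0.02,0.07,0.5],[0,0,0]],[[0.02,0.07,0.72],[0,0,0]],[[0.02,0.07,0.72],[0,0,0]]]'; python3 - <<'E'
from h import *
to((0.5074,0.0842,0.090),-57)
r=read_camera("side"); crop(r,300,440,130,240,5,"pics/e_side.png")
E
```

```text
[351. 179.] [346. 169.] [357. 189.] knob [347. 231.]
t: 3.85
ee_pos: [0.5083, 0.0848, 0.0924]
ee_rot: [-0.0, 0.957, 0.289, -0.001]
ft_force: [-0.3, -0.2, -0.2]
opening: 0.0425
t 3.85 pos [0.5083 0.0848 0.0924] yaw -56.39 F [-0.3 -0.2 -0.2]
shift [-0.01   0.     0.024]
turn [-0.002  0.002  0.014]
```

View pics/e_side.png

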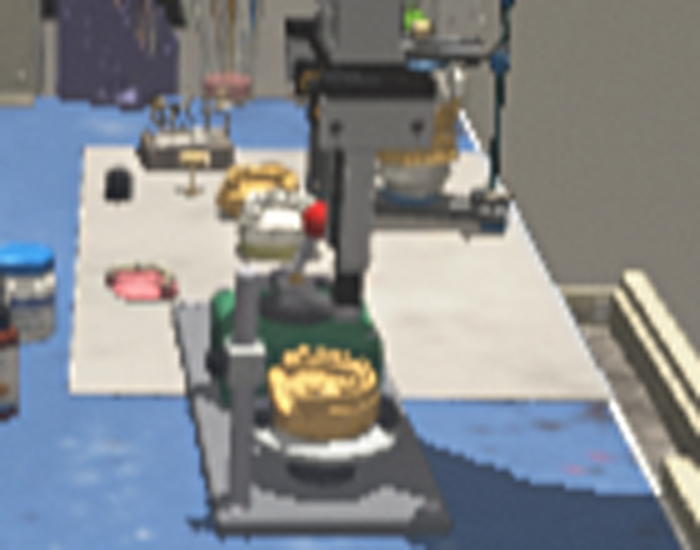

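```bash
python3 -m jog '[[[0,0,0],[0,0,0]],[[0,0,0],[0,0,0]],[[0,0,0],[0,0,0]],[[0,0,0],[0,0,0]],[[0,0,0],[0,0,0]]]' -1 20; python3 - <<'E'
from h import *
to((0.5074,0.0842,0.090),-57)
A=np.array([.550,.069]); o=get_obs(); d=o["ee_pos"][:2]-A; print(np.hypot(*d),np.degrees(np.arctan2(d[1],d[0])))
E
```

```text
t: 4.4
ee_pos: [0.5094, 0.0842, 0.0935]
ee_rot: [-0.0, 0.958, 0.288, 0.001]
ft_force: [-0.4, 0.8, 5.7]
opening: 0.0195
t 4.4 pos [0.5094 0.0842 0.0935] yaw -56.48 F [-0.4  0.8  5.7]
shift [-0.017 -0.011  0.035]
turn [-0.    -0.002  0.012]
0.043360515661860784 159.49932209751435
```

```bash
python3 -m jog '[[[-0.058,0.053,0],[0,0,0]],[[-0.107,0.114,0],[0,0,0]],[[-0.143,0.184,0],[0,0,0]],[[-0.167,0.258,0],[0,0,0]],[[-0.178,0.336,0],[0,0,0]],[[-0.176,0.414,0],[0,0,0]],[[-0.159,0.491,0],[0,0,0]],[[-0.13,0.564,0],[0,0,0]],[[-0.13,0.564,0],[0,0,0]]]'; python3 - <<'E'
from h import *
to((0.5074,0.0842,0.090),-57)
A=np.array([.550,.069]); o=get_obs(); d=o["ee_pos"][:2]-A; print(np.hypot(*d),np.degrees(np.arctan2(d[1],d[0]))-33.3)
E
```

```text
t: 5.3
ee_pos: [0.5309, 0.0297, 0.093]
ee_rot: [-0.0, 0.958, 0.288, 0.001]
ft_force: [-0.2, 3.9, 5.4]
opening: 0.0192
t 5.3 pos [0.5309 0.0297 0.093 ] yaw -56.52 F [-0.2  3.9  5.4]
shift [ 0.105 -0.584  0.03 ]
turn [ 0.    -0.002  0.011]
0.04367289047032119 -149.29963999318008
```

```bash
python3 -m jog '[[[0.043,0.066,0],[0,0,0]],[[0.096,0.123,0],[0,0,0]],[[0.159,0.171,0],[0,0,0]],[[0.229,0.206,0],[0,0,0]],[[0.304,0.229,0],[0,0,0]],[[0.382,0.239,0],[0,0,0]],[[0.46,0.234,0],[0,0,0]],[[0.536,0.217,0],[0,0,0]],[[0.608,0.186,0],[0,0,0]],[[0.675,0.144,0],[0,0,0]],[[0.675,0.144,0],[0,0,0]]]'; python3 - <<'E'
from h import *
to((0.5074,0.0842,0.090),-57)
A=np.array([.5519,.0697]); o=get_obs(); d=o["ee_pos"][:2]-A; print(np.hypot(*d),np.degrees(np.arctan2(d[1],d[0]))-33.3)
# circle through three
p=np.array([[.5094,.0842],[.5309,.0297],o["ee_pos"][:2]])
M=2*(p[1:]-p[0]); b=(p[1:]**2).sum(1)-(p[0]**2).sum(); c=np.linalg.solve(M,b); print(c,np.hypot(*(p[0]-c)))
E
```

```text
t: 6.4
ee_pos: [0.5945, 0.0529, 0.0932]
ee_rot: [0.001, 0.958, 0.288, 0.0]
ft_force: [-0.3, -1.0, 8.4]
opening: 0.0192
t 6.4 pos [0.5945 0.0529 0.0932] yaw -56.5 F [-0.3 -1.   8.4]
shift [-0.554 -0.742  0.031]
turn [0.004 0.001 0.011]
0.04577310718891262 -54.79825565989381
[0.55234411 0.06965043] 0.045341881792514284
```

```bash
cat >>h.py <<'E'
def st(A=(.5522,.0697),yaw=33.2):
    o=get_obs(); a=np.radians(yaw); R=np.array([[np.cos(a),-np.sin(a)],[np.sin(a),np.cos(a)]])
    d=R.T@(o["ee_pos"][:2]-A); f=R.T@o["ft_force"][:2]
    print("t",round(o["t"],2),"stand rel mm",(d*1000).round(2),"r",(np.hypot(*d)*1e3).round(1),"phi",np.degrees(np.arctan2(d[1],d[0])).round(1)%360,"F stand",f.round(1),"Fz",o["ft_force"][2].round(1))
E
python3 -m jog '[[[0.058,-0.049,0],[0,0,0]],[[0.108,-0.109,0],[0,0,0]],[[0.148,-0.177,0],[0,0,0]],[[0.17,-0.236,0],[0,0,0]],[[0.18,-0.28,0],[0,0,0]],[[0.18,-0.28,0],[0,0,0]],[[0.18,-0.28,0],[0,0,0]]]'; python3 - <<'E'
from h import *
st()
E
```

```text
t: 7.1
ee_pos: [0.5951, 0.0857, 0.0935]
ee_rot: [0.002, 0.958, 0.288, 0.001]
ft_force: [1.3, -0.4, 5.6]
opening: 0.0193
t 7.1 stand rel mm [ 44.64 -10.07] r 45.8 phi 347.3 F stand [ 0.9 -1. ] Fz 5.6
```

```bash
python3 -m jog '[[[0,-0.02,0],[0,0,0]],[[0,-0.04,0],[0,0,0]],[[0,-0.06,0],[0,0,0]],[[0,-0.06,0],[0,0,0]]]' >/dev/null; python3 -c "
from h import *
st()"; python3 -m jog '[[[0,-0.02,0],[0,0,0]],[[0,-0.02,0],[0,0,0]]]' >/dev/null; python3 -c "
from h import *
st()"
```

```text
t 7.5 stand rel mm [45.52 -4.02] r 45.7 phi 355.0 F stand [ 1.9 -2.8] Fz 6.6
t 7.7 stand rel mm [45.62 -1.98] r 45.7 phi 357.5 F stand [ 1.2 -2.1] Fz 5.4
```

```bash
python3 -m jog '[[[0,-0.02,0],[0,0,0]],[[0,-0.02,0],[0,0,0]]]' >/dev/null; python3 -c "
from h import *
st()"; python3 -m jog '[[[0,-0.01,0],[0,0,0]],[[0,-0.01,0],[0,0,0]]]' >/dev/null; python3 -c "
from h import *
st()"
```

```text
t 7.9 stand rel mm [45.7   0.12] r 45.7 phi 0.1 F stand [ 3.5 -2. ] Fz 4.0
t 8.1 stand rel mm [45.68  0.95] r 45.7 phi 1.2 F stand [ 2.9 -2.8] Fz 5.5
```

```bash
python3 -m jog '[[[0,-0.01,0],[0,0,0]],[[0,-0.01,0],[0,0,0]]]' >/dev/null; python3 -c "
from h import *
st()"; python3 -m jog '[[[0,-0.01,0],[0,0,0]],[[0,-0.01,0],[0,0,0]]]' >/dev/null; python3 -c "
from h import *
st()"
```

```text
t 8.3 stand rel mm [45.6   1.54] r 45.6 phi 1.9 F stand [ 3.3 -4.6] Fz 5.6
t 8.5 stand rel mm [45.59  1.82] r 45.6 phi 2.3 F stand [ 3.  -5.9] Fz 3.6
```

```bash
python3 -m jog '[[[0,-0.01,0],[0,0,0]],[[0,-0.01,0],[0,0,0]]]' >/dev/null; python3 -c "
from h import *
st()"; python3 -m jog '[[[0,-0.01,0],[0,0,0]],[[0,-0.01,0],[0,0,0]]]' >/dev/null; python3 -c "
from h import *
st()"
```

```text
t 8.7 stand rel mm [45.54  2.16] r 45.6 phi 2.7 F stand [ 3.7 -6.7] Fz 4.3
t 8.9 stand rel mm [45.52  2.45] r 45.6 phi 3.1 F stand [ 4.  -8.2] Fz 4.1
```

```bash
python3 -m jog '[[[0,-0.01,0],[0,0,0]],[[0,-0.02,0],[0,0,0]],[[0,-0.02,0],[0,0,0]]]' >/dev/null; python3 -c "
from h import *
st()"; python3 -m jog '[[[0,-0.01,0],[0,0,0]],[[0,-0.02,0],[0,0,0]],[[0,-0.02,0],[0,0,0]]]' >/dev/null; python3 -c "
from h import *
st()"
```

```text
t 9.2 stand rel mm [45.43  3.07] r 45.5 phi 3.9 F stand [ 3.3 -9.4] Fz 2.9
t 9.5 stand rel mm [45.35  3.7 ] r 45.5 phi 4.7 F stand [  2.8 -12.8] Fz 1.7
```

```bash
python3 -m jog '[[[0,-0.01,0],[0,0,0]],[[0,-0.02,0],[0,0,0]],[[0,-0.02,0],[0,0,0]],[[0,-0.02,0],[0,0,0]],[[0,-0.02,0],[0,0,0]]]' >/dev/null; python3 -c "
from h import *
st()
s=read_camera('side'); crop(s,300,440,130,240,5,'pics/f.png')
st()"
```

```text
t 10.0 stand rel mm [45.3   4.29] r 45.5 phi 5.4 F stand [  2.4 -13.4] Fz 1.4
t 10.05 stand rel mm [45.32  4.29] r 45.5 phi 5.4 F stand [  3.  -13.3] Fz 1.3
```

```bash
python3 -m jog '[[[-0.006,0.11,0],[0,0,0]],[[-0.021,0.226,0],[0,0,0]],[[-0.066,0.335,0],[0,0,0]],[[-0.138,0.428,0],[0,0,0]],[[-0.231,0.5,0],[0,0,0]],[[-0.339,0.545,0],[0,0,0]],[[-0.456,0.56,0],[0,0,0]],[[-0.573,0.545,0],[0,0,0]],[[-0.681,0.5,0],[0,0,0]],[[-0.774,0.428,0],[0,0,0]],[[-0.846,0.335,0],[0,0,0]],[[-0.891,0.226,0],[0,0,0]]]'; python3 -c "
from h import *
st()"
```

```text
t: 11.25
ee_pos: [0.5206, 0.0371, 0.0932]
ee_rot: [0.001, 0.958, 0.288, 0.001]
ft_force: [5.9, 0.7, 2.7]
opening: 0.0197
t 11.25 stand rel mm [-44.25  -9.95] r 45.4 phi 192.7 F stand [ 5.4 -2.7] Fz 2.7
```

```bash
python3 -m jog '[[[-0.015,-0.117,0],[0,0,0]],[[0,-0.233,0],[0,0,0]],[[0.045,-0.342,0],[0,0,0]],[[0.117,-0.435,0],[0,0,0]],[[0.21,-0.506,0],[0,0,0]],[[0.318,-0.551,0],[0,0,0]],[[0.435,-0.567,0],[0,0,0]],[[0.551,-0.551,0],[0,0,0]],[[0.66,-0.506,0],[0,0,0]],[[0.753,-0.435,0],[0,0,0]],[[0.824,-0.342,0],[0,0,0]],[[0.869,-0.233,0],[0,0,0]]]'; python3 -c "
from h import *
st()"
```

```text
t: 12.45
ee_pos: [0.5772, 0.1087, 0.0929]
ee_rot: [-0.003, 0.957, 0.29, -0.002]
ft_force: [-1.4, 4.2, 10.9]
opening: 0.0195
t 12.45 stand rel mm [42.23 18.93] r 46.3 phi 24.1 F stand [1.1 4.3] Fz 10.9
```

```bash
python3 -m jog '[[[0.015,0.117,0],[0,0,0]],[[0,0.233,0],[0,0,0]],[[-0.045,0.342,0],[0,0,0]],[[-0.117,0.435,0],[0,0,0]],[[-0.21,0.506,0],[0,0,0]],[[-0.318,0.551,0],[0,0,0]],[[-0.435,0.567,0],[0,0,0]],[[-0.551,0.551,0],[0,0,0]],[[-0.66,0.506,0],[0,0,0]],[[-0.753,0.435,0],[0,0,0]],[[-0.824,0.342,0],[0,0,0]],[[-0.869,0.233,0],[0,0,0]]]' >/dev/null; python3 -c "
from h import *
st()"
python3 -m jog '[[[-0.015,-0.117,0],[0,0,0]],[[0,-0.233,0],[0,0,0]],[[0.045,-0.342,0],[0,0,0]],[[0.117,-0.435,0],[0,0,0]],[[0.21,-0.506,0],[0,0,0]],[[0.318,-0.551,0],[0,0,0]],[[0.435,-0.567,0],[0,0,0]],[[0.551,-0.551,0],[0,0,0]],[[0.66,-0.506,0],[0,0,0]],[[0.753,-0.435,0],[0,0,0]],[[0.824,-0.342,0],[0,0,0]],[[0.869,-0.233,0],[0,0,0]]]'; python3 -c "
from h import *
st()"
```

```text
t 13.65 stand rel mm [-44.51  -8.8 ] r 45.4 phi 191.2 F stand [ 5.5 -2.3] Fz 3.2
t: 14.85
ee_pos: [0.5771, 0.1087, 0.0929]
ee_rot: [-0.003, 0.957, 0.29, -0.002]
ft_force: [0.2, 5.1, 11.1]
opening: 0.0198
t 14.85 stand rel mm [42.19 19.01] r 46.3 phi 24.3 F stand [2.9 4.1] Fz 11.1
```

Two turns done (commanded −705°). Third.

```bash
python3 -m jog '[[[0.015,0.117,0],[0,0,0]],[[0,0.233,0],[0,0,0]],[[-0.045,0.342,0],[0,0,0]],[[-0.117,0.435,0],[0,0,0]],[[-0.21,0.506,0],[0,0,0]],[[-0.318,0.551,0],[0,0,0]],[[-0.435,0.567,0],[0,0,0]],[[-0.551,0.551,0],[0,0,0]],[[-0.66,0.506,0],[0,0,0]],[[-0.753,0.435,0],[0,0,0]],[[-0.824,0.342,0],[0,0,0]],[[-0.869,0.233,0],[0,0,0]]]' >/dev/null; python3 -c "
from h import *
st()"
python3 -m jog '[[[-0.015,-0.117,0],[0,0,0]],[[0,-0.233,0],[0,0,0]],[[0.045,-0.342,0],[0,0,0]],[[0.117,-0.435,0],[0,0,0]],[[0.21,-0.506,0],[0,0,0]],[[0.318,-0.551,0],[0,0,0]],[[0.435,-0.567,0],[0,0,0]],[[0.551,-0.551,0],[0,0,0]],[[0.66,-0.506,0],[0,0,0]],[[0.753,-0.435,0],[0,0,0]],[[0.824,-0.342,0],[0,0,0]],[[0.869,-0.233,0],[0,0,0]]]' >/dev/null; python3 -c "
from h import *
st()"
python3 -m jog '[[[0.015,0.09,0],[0,0,0]],[[0.015,0.135,0],[0,0,0]],[[0.015,0.135,0],[0,0,0]],[[0.015,0.135,0],[0,0,0]]]'; python3 -c "
from h import *
st()"
```

```text
t 16.05 stand rel mm [-44.5   -8.69] r 45.3 phi 191.0 F stand [ 6.5 -2.3] Fz 3.3
t 17.25 stand rel mm [42.17 19.03] r 46.3 phi 24.3 F stand [1.3 5.2] Fz 12.1
t: 17.65
ee_pos: [0.5884, 0.0976, 0.0934]
ee_rot: [-0.001, 0.957, 0.289, 0.001]
ft_force: [3.3, 3.0, 7.8]
opening: 0.0193
t 17.65 stand rel mm [45.58  3.52] r 45.7 phi 4.4 F stand [4.4 0.7] Fz 7.8
```

```bash
python3 -m jog '[[[0,0.02,0],[0,0,0]],[[0,0.02,0],[0,0,0]],[[0,0.02,0],[0,0,0]]]' >/dev/null; python3 -c "
from h import *
st()"
python3 -m jog '[[[0,0.02,0],[0,0,0]],[[0,0.02,0],[0,0,0]],[[0,0.02,0],[0,0,0]],[[0,0.02,0],[0,0,0]]]' -0.2; python3 -m jog '[[[0,0,-0.2],[0,0,0]],[[0,0,-0.5],[0,0,0]],[[0,0,-0.8],[0,0,0]],[[0,0,-1],[0,0,0]],[[0,0,-1],[0,0,0]]]' ;python3 -c "
from h import *
st()
t=read_camera('top'); crop(t,290,450,155,285,5,'pics/g_top.png')
t=read_camera('side'); crop(t,300,440,130,240,5,'pics/g_side.png')"
```

```text
t 17.95 stand rel mm [45.64  2.37] r 45.7 phi 3.0 F stand [5. 2.] Fz 9.4
t: 18.35
ee_pos: [0.5888, 0.091, 0.092]
ee_rot: [-0.0, 0.958, 0.288, -0.001]
ft_force: [0.5, -0.1, 0.4]
opening: 0.0374
t: 18.85
ee_pos: [0.5917, 0.0909, 0.1952]
ee_rot: [0.0, 0.958, 0.288, 0.002]
ft_force: [0.4, -0.2, 0.0]
opening: 0.0377
t 18.85 stand rel mm [44.65 -3.88] r 44.8 phi 355.0 F stand [ 0.2 -0.4] Fz 0.0
```

View pics/g_top.png

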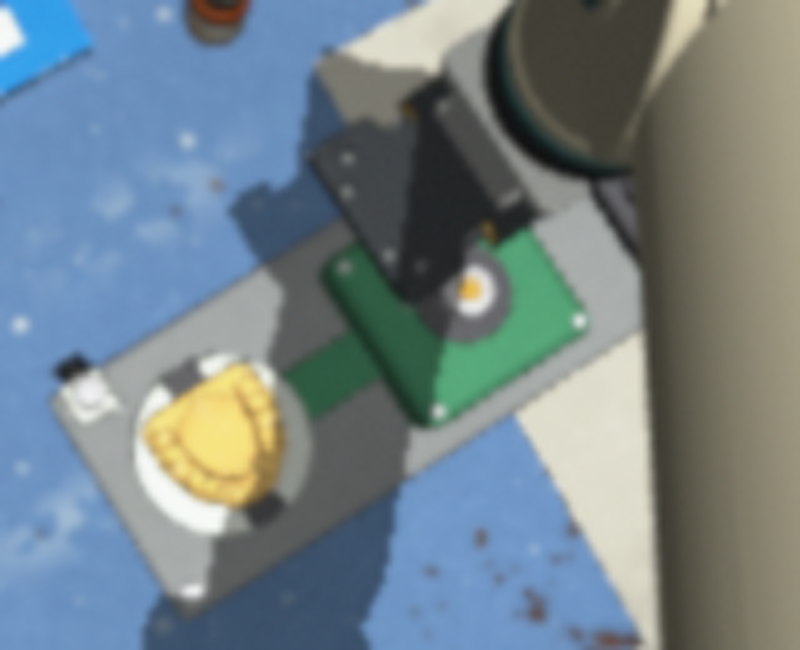

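View pics/g_side.png

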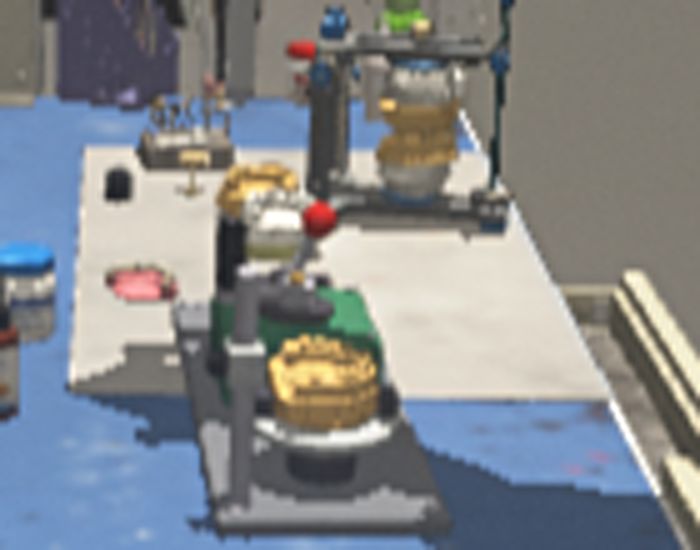

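```bash
python3 -m jog '[[[-0.2,0.2,0],[0,0,0]],[[-0.4,0.4,0],[0,0,0]],[[-0.6,0.6,0],[0,0,0]],[[-0.8,0.8,0],[0,0,0]],[[-1,1,0],[0,0,0]],[[-1,1,0],[0,0,0]]]' -1 ;python3 -m jog '[[[-0.15,0.21,0],[0,0,0]],[[-0.15,0.21,0.3],[0,0,0]],[[-0.15,0.21,0.3],[0,0,0]]]'; python3 -c "
from h import *
st()
s=read_camera('side');t=read_camera('top')
crop(t,290,450,155,285,5,'pics/h_top.png')
crop(s,300,440,130,240,5,'pics/h_side.png')"
```

```text
t: 19.55
ee_pos: [0.5596, -0.0523, 0.1915]
ee_rot: [0.001, 0.959, 0.285, -0.002]
ft_force: [-0.8, -0.1, -0.1]
opening: 0.0003
t: 19.85
ee_pos: [0.5577, -0.0719, 0.1589]
ee_rot: [-0.002, 0.958, 0.288, -0.004]
ft_force: [-1.0, 0.1, -0.8]
opening: 0.0003
t 19.85 stand rel mm [ -72.91 -121.46] r 141.7 phi 239.0 F stand [-0.8  0.6] Fz -0.8
```

View pics/h_top.png

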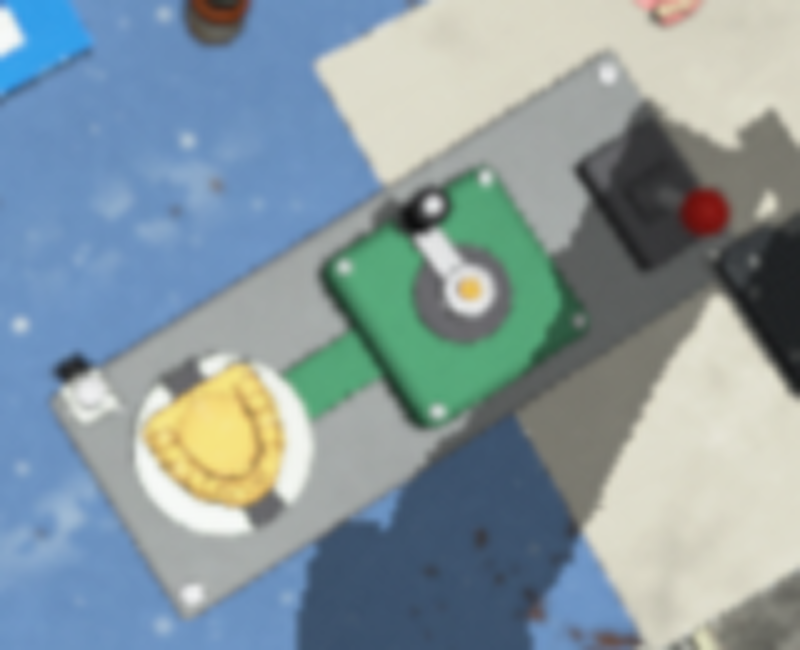

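View pics/h_side.png

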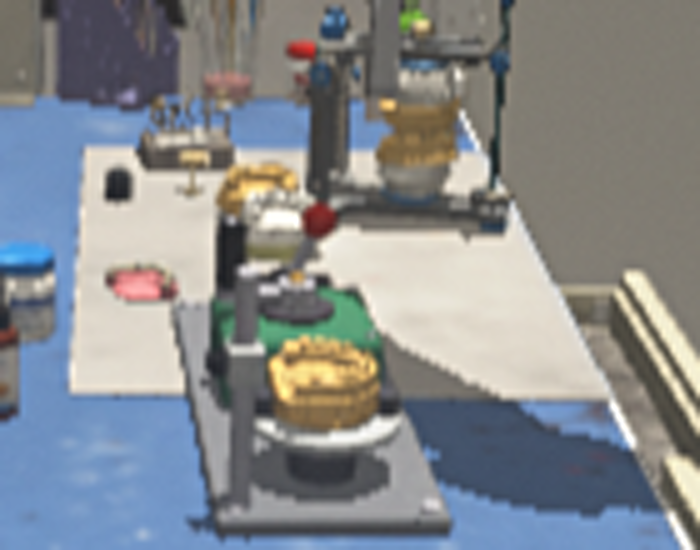

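```bash
python3 - <<'E'
from h import *
s=read_camera('side');t=read_camera('top')
sp=lambda a,b:(300+(a+.5)/5-.5,130+(b+.5)/5-.5)
w=tri(t,cp(432,206),s,sp(232,219)); print(w)
k=onz(t,*cp(432,206),.129)[:2]; h=np.array([.550,.0692]); d=k-h; print(k,np.hypot(*d),np.degrees(np.arctan2(d[1],d[0]))-33.2)
# table disc z by depth
P=cloud(t); m=np.zeros(P.shape[:2],bool); m[222:264,312:355]=1
hsv=cv2.cvtColor(t["color"],cv2.COLOR_RGB2HSV); m&=(hsv[...,1]<25)&(hsv[...,2]>210); print(m.sum(),np.nanmedian(P[m][:,2]))
st()
E
```

```text
(array([0.58602284, 0.09595363, 0.12824219]), np.float64(0.0002872369450255743))
[0.58603848 0.09615317] 0.045002730849453006 3.5928059573960596
291 0.0529385069961809
t 20.05 stand rel mm [ -70.03 -123.79] r 142.2 phi 240.5 F stand [-0.2 -0.6] Fz 0.7
```

```bash
python3 -m jog '[[[0,0.01,0.25],[0,0,0]],[[0,0.01,0.5],[0,0,0]],[[0,0.01,0.75],[0,0,0]],[[0,0.01,0.82],[0,0,0]],[[0,0.01,0.82],[0,0,0]],[[0,0.01,0.82],[0,0,0]]]'; python3 -c "
from h import *
st()
s=read_camera('side');t=read_camera('top')
crop(t,380,460,165,225,8,'pics/i_top.png')"
```

```text
t: 20.65
ee_pos: [0.5626, -0.0741, 0.082]
ee_rot: [0.0, 0.958, 0.288, 0.001]
ft_force: [0.6, 1.1, 0.2]
opening: 0.0005
t 20.65 stand rel mm [ -70.01 -126.01] r 144.2 phi 240.9 F stand [1.1 0.6] Fz 0.2
```

View pics/i_top.png

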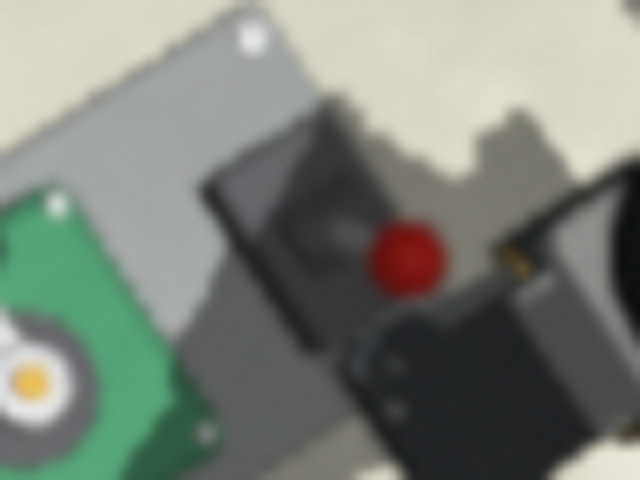

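```bash
python3 -m jog '[[[0,0,0.07],[0,0,0]],[[0.1,0,0.07],[0,0,0]],[[0.2,0,0.07],[0,0,0]],[[0.3,0,0.07],[0,0,0]],[[0.4,0,0.07],[0,0,0]],[[0.5,0,0.07],[0,0,0]],[[0.58,0,0.07],[0,0,0]],[[0.65,0,0.07],[0,0,0]],[[0.7,0,0.07],[0,0,0]],[[0.73,0,0.07],[0,0,0]],[[0.73,0,0.07],[0,0,0]]]'; python3 -c "
from h import *
st()
t=read_camera('side')
crop(t,300,440,130,240,5,'pics/j.png')"
```

```text
t: 21.85
ee_pos: [0.6184, -0.0357, 0.0728]
ee_rot: [-0.0, 0.958, 0.288, -0.004]
ft_force: [-7.2, -4.5, 3.8]
opening: 0.0002
t 21.85 stand rel mm [  -2.35 -124.43] r 124.4 phi 268.9 F stand [-8.5  0.2] Fz 3.8
```

View pics/j.png

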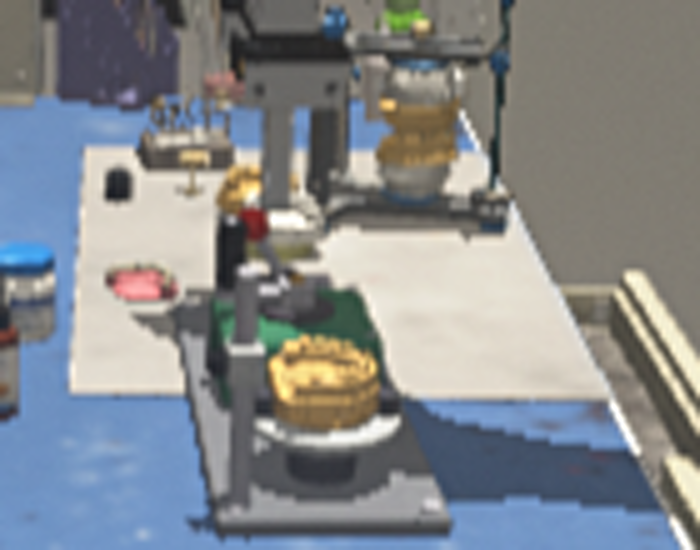

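```bash
python3 -m jog '[[[0.03,0,0],[0,0,0]],[[0.06,0,0],[0,0,0]],[[0.06,0,0],[0,0,0]],[[0.06,0,0],[0,0,0]]]' >/dev/null; python3 -c "
from h import *
st()"
```

```text
t 22.3 stand rel mm [  -1.75 -124.41] r 124.4 phi 269.2 F stand [-16.3   0.7] Fz 7.7
```

```bash
python3 -m jog '[[[-0.2,0,0],[0,0,0]],[[-0.4,0,0],[0,0,0]],[[-0.5,0,-0.2],[0,0,0]],[[-0.6,0,-0.5],[0,0,0]],[[-0.7,0,-0.8],[0,0,0]],[[-0.8,0,-1],[0,0,0]],[[-0.8,0,-1],[0,0,0]],[[-0.8,0,-1],[0,0,0]]]'; python3 -m jog '[[[-0.2,0,-0.2],[0,0,0]],[[-0.4,0,-0.4],[0,0,0]],[[-0.6,0,-0.6],[0,0,0]],[[-0.6,0,-0.6],[0,0,0]],[[-0.6,0,-0.6],[0,0,0]]]'; python3 - <<'E'
from h import *
s=read_camera('side');t=read_camera('top')
crop(t,290,450,155,285,5,'pics/k_top.png'); crop(s,300,440,130,240,5,'pics/k_side.png')
for n,r in(("t",t),("s",s)):
    h=cv2.cvtColor(r["color"],cv2.COLOR_RGB2HSV); m=((h[...,0]<8)|(h[...,0]>172))&(h[...,1]>150)
    nn,l,st_,c=cv2.connectedComponentsWithStats(m.astype(np.uint8)); print(n,[(st_[i][4],c[i].round(1).tolist()) for i in range(1,nn) if st_[i][4]>15])
E
```

```text
t: 23.1
ee_pos: [0.5611, -0.0737, 0.1734]
ee_rot: [-0.0, 0.958, 0.288, 0.0]
ft_force: [-0.1, 0.4, 0.1]
opening: 0.0004
t: 23.6
ee_pos: [0.5112, -0.1065, 0.2326]
ee_rot: [-0.001, 0.957, 0.289, -0.0]
ft_force: [-0.0, -0.3, -0.6]
opening: 0.0007
t [(np.int32(1729), [472.4, 15.8]), (np.int32(108), [613.1, 105.8]), (np.int32(62), [419.8, 181.8])]
s [(np.int32(929), [269.0, 109.4]), (np.int32(18), [350.3, 173.4])]
```

View pics/k_top.png

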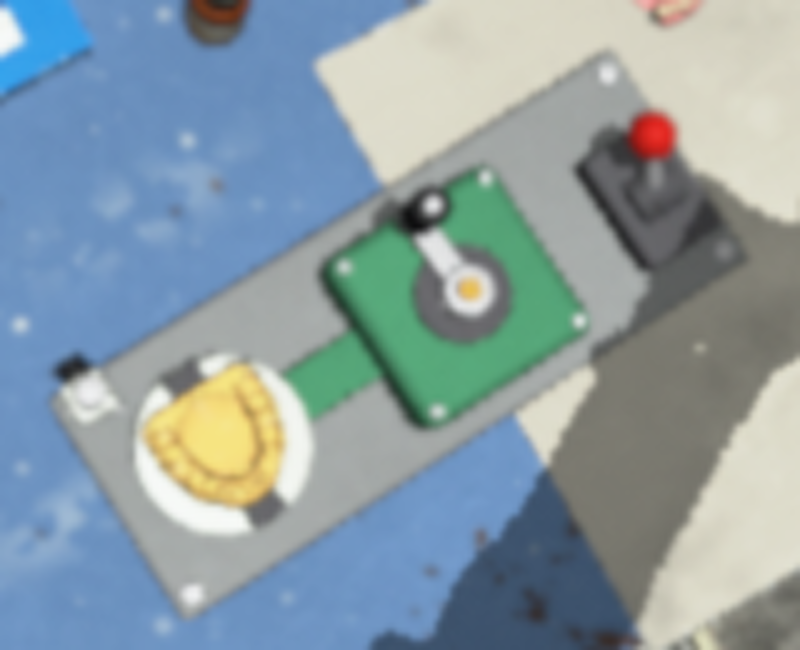

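View pics/k_side.png

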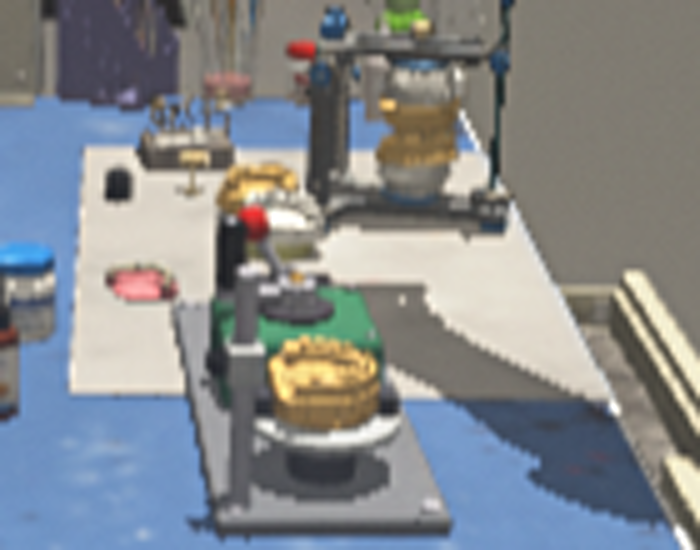

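```bash
python3 - <<'E'
from h import *
t=read_camera('top')
a=onz(t,*cp(705,212),.084)[:2]; b=onz(t,*cp(652,135),.084)[:2]; print(b-a,np.hypot(*(b-a)))
P=cloud(t); m=np.zeros(P.shape[:2],bool); m[222:264,312:355]=1
hsv=cv2.cvtColor(t["color"],cv2.COLOR_RGB2HSV); m&=(hsv[...,1]<25)&(hsv[...,2]>210); print(m.sum(),np.nanmedian(P[m][:,2]))
E
```

```text
[0.03957046 0.0267411 ] 0.04775885072172836
290 0.05277219544895304
```

```bash
python3 - <<'E'
from h import *
s=read_camera('side');t=read_camera('top'); P=cloud(t)
sp=lambda a,b:(300+(a+.5)/5-.5,130+(b+.5)/5-.5)
print(tri(t,cp(652,135),s,sp(253,222)))
np.set_printoptions(linewidth=200)
print((P[174:212,405:440,2]*1000).round(0)[::1,::1].astype(int))
E
python3 - <<'E'
from h import *
t=read_camera('top');crop(t,395,450,165,215,12,'pics/l_top.png')
s=read_camera('side');crop(s,330,375,160,205,12,'pics/l_side.png')
E
```

```text
(array([ 0.63174066, -0.02701085,  0.08378467]), np.float64(0.0007285966212468188))
[[14 13 15 ...  1 -1  1]
 [14 17 15 ... -1  6  0]
 [13 15 14 ... -1  1  0]
 ...
 [13 15 16 ...  2  1  3]
 [15 16 12 ...  1  2  1]
 [17 19 13 ...  2  0  2]]<stdin>:6: RuntimeWarning: invalid value encountered in cast
```

View pics/l_top.png

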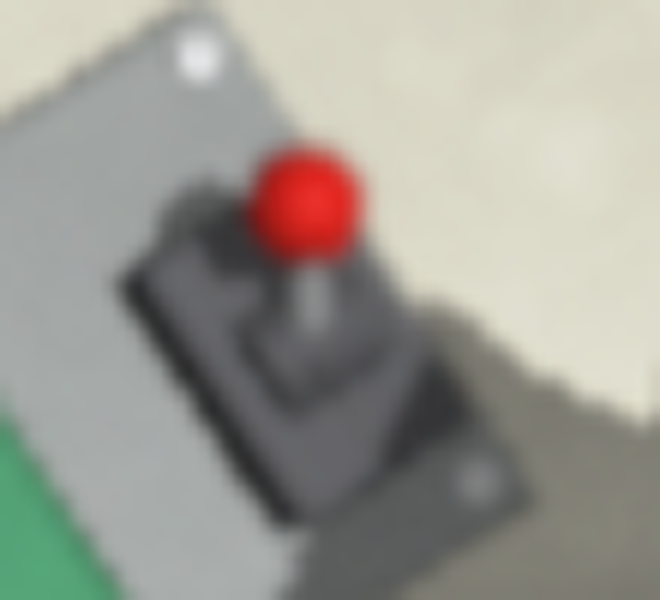

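View pics/l_side.png

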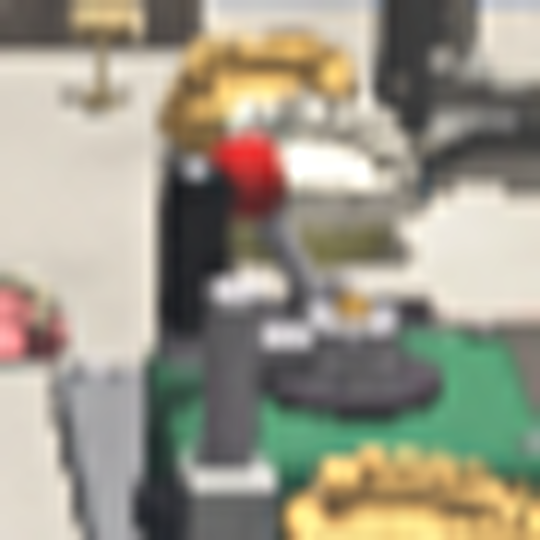

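```bash
python3 - <<'E'
from h import *
import sys
t=read_camera('top'); P=cloud(t)
for v in range(176,206,2): print(v,*[('%3.0f'%(P[v,u,2]*1000)) for u in range(404,440,2)])
E
```

```text
176  17  14  15  13  13  14  12  16  11   1   2   1   2   3   3   1   2  -2
178  12   8  13  13  17  11  17  92  97  98  93  -0   4   4  -1  -2   2   3
180  13  14  15   9  13  16  88  95  96  95  95   3   5   3   4  -2   1   1
182  13   9  15  13  13  39  85  90  93  98  93   4   4   0   1   1   0   4
184  15  14  16  36  40  36  81  92  92  93  92   3  -2   2  -0   2   2  -2
186  15  13  37  35  39  40  40  38  85  70  36  38   5   6   5   1  -0   6
188  14  34  35  41  36  40  38  42  61  62  46  37  14   5   1  -0   1   3
190  11  23  36  37  38  37  37  44  60  52  46  46  40   2   1  -1   1   2
192  17  14  27  36  36  39  46  47  50  49  48  45  38  39   3  -4  -1  -0
194  15  14  19  32  37  40  46  47  48  46  45  43  41  41   4  -0   1   4
196  19  13  15  25  37  39  38  46  49  43  43  36  36  37  34   0  -4   3
198  11  13  17  14  29  39  39  39  42  37  37  38  38  38  40  10   3  -0
200  15  13  14  13  21  33  35  41  36  37  40  38 nan  39  35  17   2  -1
202  13  11  17  17  11  26  36  36  39  35  38  38  39  39  12  17  12   4
204  14  13  14  12  15  13  30  39  44  36  38  39  15  14  12  19  13  14
```

```bash
python3 -c "
from plant import *
o=get_obs();print(o['t'],o['ft_force'],o['ee_pos']);print(close_job())"
```

```text
24.0 [-0.38389893 -0.90882696 -0.45263144] [ 0.51072249 -0.10736008  0.23320133]
the job is handed in; nothing more can be done
None
```

The job is handed in, finished at 24 s of the 72 s allowed. No verdict was reported, so the following are my own measurements.

- **End stop:** I gripped the handle and turned the crank counter-clockwise until it met the stop. I held it there at about 13 N, with the hub wound about 2.5 to 3 mm.
- **Three turns:** I then turned it clockwise three full turns and let go. The camera shows the crank about 3° from where I expect the stop, and the lift table about 52.8 mm up (target 53). That table height also confirms the turn count.
- **Lock lever:** I pushed it over until it stopped solidly. Another 8 N moved it only 0.6 mm, and my finger was well above everything else it could have hit. The ball's height, about 84 mm, matches fully thrown.
- **End state:** The arm is clear of everything and the force reading is under 1 N. I made no contact with the jar, the bottle or the wax block, but I did not measure their positions again at the end.

Two checks disagreed slightly:
- **Lever swing:** In the top view the ball travelled about 48 mm, against about 53 mm for a full 1.0 rad. That works out to about 0.9 rad, still above the 0.85 needed if the lever started near 0. The ball's position along the stand suggested less, about 0.8 rad. I went by the solid stop and the ball height.
- **Stop position:** The crank met the stop about 1.5° from where my estimate of the stand's angle put it, which is within measuring error.

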